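Clamp a vial in the crank press

ROBOT

A 6-joint arm with a two-finger parallel gripper is mounted at the origin on a cart in front of the work surface, level with it; the furniture and walls round the work are solid. World frame = base frame: x ahead of the robot, y to its left, z up, the work surface at z = 0. Lengths are in mm, angles in rad, forces in N, time in s.
With the tool pointing down it reaches from about 300 to 875 mm from the base axis. Payload 4.2 kg.
Tool frame: the origin (TCP) lies at the very end of the fingers, on their centre line; the grasp point (between the pads) lies 19 mm behind it (arm.tcp_to_grasp is the distance from the TCP to the grasp point, in mm); z points along the fingers, y is the line along which they close (so a half turn about z gives the same grasp; the last joint's range is limited). The gripper opens to 85 mm and grips with 20 to 120 N. Pads are 22 mm wide; open, the fingers measure 114 mm over their backs; the gripper's body (76 mm by 85 mm) begins 54 mm behind the grasp point. The pads swing forward as they close: fully open they stand 13 mm farther back than shut.
Start: joints at [-1.26, 0.32, 1.565, -0, 1.257, -0.02], TCP at [186.763, -543.839, 231.338] pointing down, gripper open.
Joint ranges: [-3.11, 3.11], [-0.84, 2.01], [0.21, 2.61], [-1.34, 4.49], [0.05, 2.63], [-2.56, 2.56]. Speed limits (rad/s): [2.57, 2.57, 3.14, 3.14, 3.14, 3.14].

INTERFACE

Orientations are given as a rotation vector (axis times angle).
In Python, from workcell import arm gives the robot as it stands.
- The arm moves only by the tool arm_command, never from a script. Its argument "series" is a list of rows, each a list of 6 numbers: the shift along the tool's x, y, z in mm, then the turn, a rotation vector about the tool's x, y, z in rad. In form: [[dx, dy, dz, rx, ry, rz], ...]. A call has 1 to 8 rows; each row shifts and turns the commanded pose from where the row before left it, along the tool's axes as they then stand; what a row does not reach is not made up. A row lasts 1/8 s, in which the tool goes at most 62.5 mm and 10.7 degrees, less where a joint would pass 70% of its speed; a pose out of reach is approached as far as the arm can. A call with a gripper value outside its range is refused whole. "hand" is the finger opening in mm, from 0 to 85.4, set as the call begins (left out, the last holds). The fingers move at their own pace and stop on an object; "force" is the grip in N (left out, the last holds). Time passes only in rows, so rows that do not move let the fingers close. It gives the time, the measured TCP pose, the force, the opening and the grip force at its end, in the units of the state.
- arm.read_state(): the state, without advancing time (a new reading comes with each control period).
- arm.read_camera(name): name is "side" or "top"; returns the picture (384x512x3 uint8, red, green, blue); there is no depth.
- arm.camera_info(name): a dict with "fx", "fy", "cx", "cy" (pixels), "rvec" (rotation vector, rad) and "tvec" (3), from world to camera coordinates, as OpenCV has them. Camera axes: x right, y down, z forward; pixel columns grow to the right and rows downward; lengths in mm; the calibration is good to about 2 mm. A picture is of the moment at which its call begins. camera_info takes no time and is no camera call.
- arm.hand_in(): hands the job in; it is judged then, once.
The state is a dict: "clock": time; "joints": joint angles; "joint_vel": joint speeds; "joint_torque": joint torques, N m; "eef_pos": TCP position; "tool_rot": TCP orientation; "ft_force": force on the tool from outside, world axes, zero at the start; "ft_torque": the same for the moment, N m; "finger_gap": finger opening in mm; "finger_force": force on a finger pad.
Only numpy, scipy, OpenCV 4.12 (cv2) and the standard library are available. Lean on these libraries where they do the work, as an engineer would, in place of code of your own. Each camera call takes 0.05 s, during which the arm holds its last target. There are 200 camera calls.

TASK

Swing the folded red grip of the little press's crank fully up, before turning the crank at all, then take it and wind the crank clockwise (seen from above) until the pad has come down on the red-capped glass vial and holds it firmly: stop when the crank has become clearly heavier, by about two thirds, than it was while turning freely. Do not over-tighten, because too much squeeze cracks the vial. Let go with the grip left standing up, the vial still upright in its seat, and nothing else on the desk disturbed.

Things in the scene. Friction and masses are not known exactly. Their poses are not given: they have to be found in the camera images.
- press_base: foot of the small blue bench press, fixed to the desk: plate 120 (x) x 150 (y) x 14 mm with a steel seat for the vial at its middle. Origin: centre of the underside, on the desk.
- press_frame: upper part of the press, fixed, same origin and axes as press_base: two columns (14 mm thick, 55 mm either side along y) and a blue crosshead 36 x 134 mm, top 177 mm above the desk. A ram with a sprung pad (4 N/mm) hangs below it over the vial, the crank lies on top. Each radian of crank lowers the ram 8 mm; the gap from pad to vial differs every time (8 to 28 mm), whatever the crank angle.
- crank_axis (a point): point on the crank's vertical turning axis, 217 mm above the desk, as high as the grip's hinge pin. Axes as press_base. The aluminium crank arm is 12 mm wide, 12 mm thick, its top 208 mm above the desk, and reaches 19 mm past the axis; the hub under it is 28 mm across and stands on the crosshead.
- grip_hinge (a point): hinge pin of the folding red grip, on the crank arm, 50 mm from the crank axis, 217 mm above the desk; turns with the arm. Its x axis points from the pin to the crank axis, z up; the pin lies along its y. Two hinge cheeks (26 mm over both) stand within 6 mm of the pin.
- grip_mid (a point): point on the grip's centre line, 38 mm from the pin. The grip is a red round sleeve, 16 mm diameter, 12 to 58 mm from the pin, and spins freely on its own long axis, so a hand may keep its heading while cranking. Folded, it lies level above the arm, from the pin inwards over the crank axis; unfolded it stands straight up at the arm's outer end.
- handle (a joint): swing of the grip about its pin: 0 folded flat, 1.571 rad fully unfolded (upright, against a stop). The hinge is stiff (0.045 N m) and the grip stays where it is left.
- crank (a joint): crank turn, rad, growing clockwise from above (0: arm along -x of press_base; limit 7.5). Friction 0.36 N m: about 7 N push at the grip in motion, 4 to 5 N felt at rest between short steps; it stays where left. Once the pad touches, the push grows by 1.6 N per 10 N of squeeze (about 4 N per rad). Well held: 25 to 30 N of squeeze, 4 to 5 N more push than free; 15 to 42 N will do, over 60 N cracks the vial.
- vial_2: glass vial with a red cap, 22 mm diameter, 58 mm tall, origin at the centre of its underside; stands in the seat (a ring 4 mm high) at the middle of press_base, its underside 20 mm above the desk.
- beaker_pink: small beaker with pink content, 52 mm diameter, 64 mm tall, bystander; origin at the centre of its underside
- timer: lab timer, 65 x 65 x 19 mm, bystander; origin at the centre of its underside
- vial_1: vial with white cap, 22 mm diameter, 58 mm tall, bystander; origin at the centre of its underside
- vial_3: vial with black cap, 22 mm diameter, 58 mm tall, bystander; origin at the centre of its underside
- stopper_1: brown rubber stopper, 27 mm diameter, 24 mm tall, bystander; origin at the centre of its underside
- petri_2: petri dish with pink content, 65 mm diameter, 15 mm tall, bystander; origin at the centre of its underside
- marker: white marker pen, 136 mm long, lying, bystander; origin at the centre of its underside

How it is judged (in metres and radians):
On the way, in this order (a step that is already met when the one before it is completed fails the run):
1. the red grip is swung fully up (value of joint handle above 1.4 rad), for 0.2 s.
2. the pad squeezes the vial on its seat with at least 15 N (contact force between vial_2 and press_base above 15 N), for 0.2 s.
At the end, for the whole second after the job is handed in: The pad squeezes the red-capped vial onto its seat with 15 to 42 N, the vial is upright within 0.08 rad, on the seat floor and within 5 mm of the seat's middle, the grip stands up (over 1.3 rad) and the crank rests (contact force between vial_2 and press_base between 15 and 42 N and value of joint handle above 1.3 rad and angle between vial_2's own z axis and vertical below 0.08 rad and z of vial_2 in the frame of press_base below 0.022 m and horizontal distance between vial_2 and press_base below 0.005 m and velocity of joint crank between -0.05 and 0.05 rad/s); the robot touches nothing.
It fails at once if the vial is squeezed with more than 60 N (it cracks) (contact force between vial_2 and press_base above 60 N).
It fails at once if the crank is turned (its grip's hinge pin moves over 25 mm) while the grip is still folded (under 1.2 rad) (value of joint handle below 1.2 rad and distance of grip_hinge from where it was at the start of the episode above 0.025 m).
It fails at once if a bystander is shifted by more than 20 mm (distance of any of beaker_pink, timer, vial_1, vial_3, stopper_1, petri_2, marker from where it was at the start of the episode above 0.02 m).
It also fails if it takes over 69 s, if anything falls off the work surface, if the arm or the gripper's body presses on something with over 40 N, if the wrist force passes 120 N, or if a joint passes its speed limit or range.

## Working session

There is one attempt and no reset: what is moved stays moved. The work goes in short steps, Python scripts to look and compute and a tool call to move; the robot and the scene stay as the last step left them, time stands still between calls to the robot, and variables do not carry over. Pictures are saved under pics/ and viewed, at most 10 in all, crops included, and the job is handed in when it is done.

Besides the shell and the picture viewer there is one more tool, called after "Emit:" as name(argument=value, ...), one argument or row to a line, values as JSON. arm_command: Moves the arm, as the interface text tells. Its arguments: {"type":"object","properties":{"series":{"type":"array"},"hand":{"type":"number"},"force":{"type":"number"}},"required":["series"]}

```bash
mkdir -p pics; python3 - <<'E'
from workcell import arm
import cv2
for n in ["top","side"]:
    im=arm.read_camera(n); cv2.imwrite(f"pics/{n}0.png",im[:,:,::-1]); print(n,arm.camera_info(n))
s=arm.read_state(); print(s)
E
```

```text
top {'fx': 460.0846860418953, 'fy': 460.0846860418953, 'cx': 258.2779711218491, 'cy': 194.5163167117087, 'rvec': array([ 2.1629024 , -2.16960408,  0.10135771]), 'tvec': array([  68.35334929,  540.85066477, 1616.50412947])}
side {'fx': 372.2115259096967, 'fy': 372.2115259096967, 'cx': 258.63327245026954, 'cy': 192.54884132430706, 'rvec': array([ 0.01595127,  2.75815247, -1.43711027]), 'tvec': array([ 520.30392766,   92.03719822, 1408.92915518])}
{'clock': 0.1, 'joints': array([-1.26002902e+00,  3.20252642e-01,  1.56553806e+00,  9.93739883e-06,
        1.25741093e+00, -1.99976290e-02]), 'joint_vel': array([ 0.00088609, -0.00276106, -0.0021001 ,  0.00167087, -0.00161558,
       -0.00183551]), 'joint_torque': array([ 2.31175880e-03, -4.16404653e+01, -2.34702015e+01,  1.01640971e-04,
        4.84062592e-03,  1.50685992e-06]), 'eef_pos': array([ 186.617504  , -543.43098516,  230.55953089]), 'tool_rot': array([-3.09715621e+00, -5.16932046e-01,  3.51282199e-04]), 'ft_force': array([-0.1668102 , -0.97973144,  0.42211257]), 'ft_torque': array([-0.00844268,  0.01295213,  0.04192326]), 'finger_force': 0.0, 'finger_gap': 84.97864683459026}
```

View pics/top0.png

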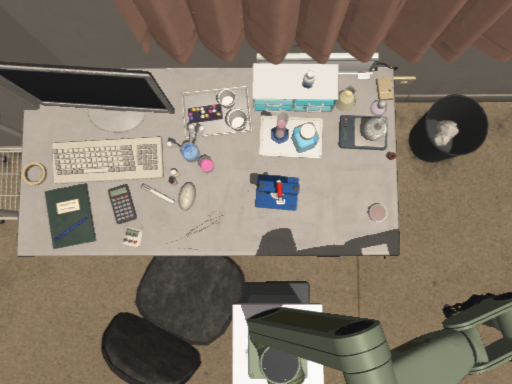

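View pics/side0.png

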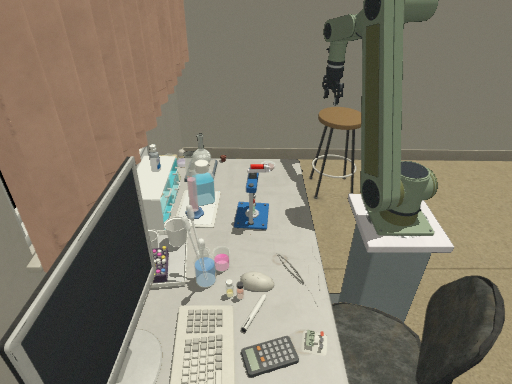

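Top view: the press is at about (277,192), with the red grip at about (280,188). Side view: the press foot is at (252,215) and the grip at (260,167). Next I'll zoom in and measure.

```bash
cat > h.py <<'E'
from workcell import arm
import cv2, numpy as np
def cam(n):
    c=arm.camera_info(n); K=np.array([[c['fx'],0,c['cx']],[0,c['fy'],c['cy']],[0,0,1]])
    return K,cv2.Rodrigues(np.array(c['rvec']))[0],np.array(c['tvec']),c
def back(n,u,v,z):
    K,R,t,_=cam(n); d=R.T@np.linalg.solve(K,[u,v,1]); o=-R.T@t
    return o+d*(z-o[2])/d[2]
def proj(n,P):
    K,R,t,c=cam(n); return cv2.projectPoints(np.float64(P).reshape(-1,3),np.array(c['rvec']),t,K,None)[0].reshape(-1,2)
def redmask(im,box):
    u0,u1,v0,v1=box; m=np.zeros(im.shape[:2],bool); s=im[v0:v1,u0:u1].astype(int)
    m[v0:v1,u0:u1]=(s[...,0]>110)&(s[...,1]<70)&(s[...,2]<70); return m
def bluemask(im,box):
    u0,u1,v0,v1=box; m=np.zeros(im.shape[:2],bool); s=im[v0:v1,u0:u1].astype(int)
    m[v0:v1,u0:u1]=(s[...,2]>s[...,0]+40)&(s[...,2]>60)&(s[...,1]<s[...,2]*.75); return m
E
python3 - <<'E'
from h import *
T=cv2.imread('pics/top0.png'); S=cv2.imread('pics/side0.png')
a=cv2.resize(T[165:225,240:315],None,fx=5.33,fy=5.33,interpolation=cv2.INTER_CUBIC)
b=cv2.resize(S[150:240,215:295],None,fx=5,fy=5,interpolation=cv2.INTER_CUBIC)
o=np.zeros((450,800,3),np.uint8); o[:min(450,a.shape[0]),:400]=a[:450,:400]; o[:450,400:800]=b[:450,:400]
cv2.imwrite('pics/z0.png',o)
im=T[:,:,::-1]
for nm,I,box in [('top',im,(240,315,165,225)),('side',S[:,:,::-1],(215,295,150,240))]:
    for f in (redmask,bluemask):
        m=f(I,box); v,u=np.nonzero(m); print(nm,f.__name__,len(u),u.mean(),v.mean(),cv2.minAreaRect(np.c_[u,v].astype(np.float32)))
E
```

```text
top redmask 65 279.0923076923077 189.2923076923077 ((279.0, 189.5), (13.0, 4.0), 90.0)
top bluemask 947 276.6906019007392 192.74128827877507 ((276.90576171875, 192.03688049316406), (40.922157287597656, 32.14019012451172), 5.19442892074585)
side redmask 51 256.1372549019608 169.98039215686273 ((257.0, 183.5), (37.0, 12.0), 90.0)
side bluemask 712 251.61797752808988 210.73876404494382 ((252.31968688964844, 200.48362731933594), (32.2307243347168, 55.58894348144531), 5.19442892074585)
```

View pics/z0.png

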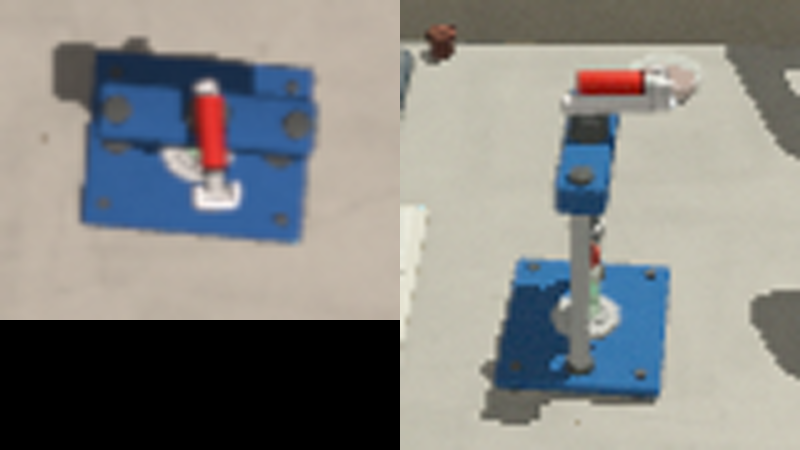

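The grip's hinge end is at zoom (217,195), which is the robot side (-x). The grip is folded over the axis, towards (207,88). I'll fit the press pose next.

```bash
python3 - <<'E'
from h import *
from scipy.optimize import least_squares
tz=lambda a:np.array(a,float)/5.333+[240-.4,165-.4]
sz=lambda a:(np.array(a,float)-[400,0])/5+[215-.4,150-.4]
tc=tz([(95,50),(314,68),(300,241),(82,224)]); sc=sz([(517,258),(669,266),(659,393),(497,387)])
print([back('top',*p,14).round(0) for p in tc]); print([back('side',*p,14).round(0) for p in sc])
def P(q,pts):
    x,y,a=q; c,s=np.cos(a),np.sin(a); return np.array([[x+c*p[0]-s*p[1],y+s*p[0]+c*p[1],p[2]] for p in pts])
C=[(60,75,14),(60,-75,14),(-60,-75,14),(-60,75,14)]
bt=tz([(118,109),(296,124)])
print('bolts',[back('top',*p,180).round(1) for p in bt])
def res(q,w=1):
    pt=proj('top',P(q,C)); d=[(pt-tc).ravel()]
    ps=proj('side',P(q,[(60,75,14),(60,-75,14),(-60,-75,14),(-60,75,14)]))
    # side corners matched by nearest
    D=np.linalg.norm(ps[:,None]-sc[None],axis=2); 
    d.append((ps-sc[D.argmin(1)]).ravel()*w); return np.concatenate(d)
for w in (0,1):
    r=least_squares(res,[550,0,0.05],args=(w,)); print(r.x,np.abs(r.fun).max(),r.fun.round(1))
q=r.x
for nm,p,z in [('hinge cheek',(217,190),217),('far end of grip',(207,83),217),('red bottom',(213,166),222),('red top',(207,95),222)]:
    w=back('top',*tz(p),z); c,s=np.cos(q[2]),np.sin(q[2]); d=w[:2]-q[:2]; print(nm,w.round(1),'in press',(c*d[0]+s*d[1]).round(1),(-s*d[0]+c*d[1]).round(1))
for nm,p,z in [('side red L',(578,82),220),('side red R',(645,84),220),('cheek',(662,95),217),('arm end',(565,102),202)]:
    w=back('side',*sz(p),z); print(nm,w.round(1))
E
```

```text
[array([617.,  70.,  14.]), array([604., -79.,  14.]), array([487., -68.,  14.]), array([499.,  79.,  14.])]
[array([599., -76.,  14.]), array([482., -67.,  14.]), array([495.,  84.,  14.]), array([610.,  78.,  14.])]
bolts [array([556.5,  54.3, 180. ]), array([547. , -53.9, 180. ])]
[ 5.51796187e+02  4.65148291e-01 -8.39099254e-02] 0.40847074241750647 [-0.1 -0.2  0.2 -0.3  0.4  0.3 -0.4  0.1 -0.  -0.  -0.  -0.  -0.  -0.
 -0.  -0. ]
[ 5.49226073e+02  1.66162351e+00 -8.11716375e-02] 1.392947229899164 [-0.5  0.6 -0.2  0.4  0.1  1.  -0.7  0.9 -1.4 -1.2 -1.  -0.3 -0.5 -0.2
 -0.1 -0.5]
hinge cheek [503.6  -4.1 217. ] in press -45.1 -9.4
far end of grip [567.4   1.4 217. ] in press 18.1 1.2
red bottom [517.3  -1.6 222. ] in press -31.5 -5.8
red top [559.6   1.6 222. ] in press 10.3 0.8
side red L [554.4   2.  220. ]
side red R [508.9   4.  220. ]
cheek [497.6  13.2 217. ]
arm end [563.1  -1.3 202. ]
```

Emit:
arm_command(
  series=[
    [0,0,-45,0,0,0],
    [0,0,-45,0,0,0],
    [42,-33,0,0,0,0],
    [42,-33,0,0,0,0],
    [42,-33,0,0,0,0],
    [42,-33,0,0,0,0],
    [42,-33,0,0,0,0],
    [42,-33,0,0,0,0],
  ],
  hand=60,
  force=25,
)

```text
clock: 1.1
eef_pos: [361.3, -273.1, 321.0]
tool_rot: [-3.099, -0.517, 0.0]
ft_force: [0.5, -0.5, 0.9]
finger_gap: 59.9
finger_force: 0.0
```

Emit:
arm_command(
  series=[
    [42,-33,0,0,0,0],
    [42,-33,0,0,0,0],
    [42,-33,0,0,0,0],
    [42,-33,0,0,0,0],
    [42,-33,0,0,0,0],
    [42,-33,0,0,0,0],
    [0,0,0,0,0,0.125],
    [0,0,0,0,0,0.125],
  ],
)

```text
clock: 2.1
eef_pos: [534.9, -4.7, 320.4]
tool_rot: [3.139, 0.123, -0.003]
ft_force: [0.4, 0.5, -0.1]
finger_gap: 59.9
finger_force: 0.0
```

Emit:
arm_command(
  series=[
    [0,0,0,0,0,0],
  ],
)

```text
clock: 2.22
eef_pos: [534.7, -5.4, 320.8]
tool_rot: [3.139, 0.13, -0.002]
ft_force: [0.5, 0.6, -0.6]
finger_gap: 59.4
finger_force: 0.0
```

Emit:
arm_command(
  series=[
    [5.7,-4.6,20,0,0,0],
    [0,0,30,0,0,0],
    [0,0,30,0,0,0],
    [0,0,0,0,0,0],
  ],
  hand=45,
)

```text
clock: 2.72
eef_pos: [538.5, -0.8, 239.2]
tool_rot: [-3.139, -0.129, 0.009]
ft_force: [0.2, 0.1, 0.1]
finger_gap: 44.7
finger_force: 0.0
```

```bash
python3 - <<'E'
from h import *
S=arm.read_camera('side')[:,:,::-1]; T=arm.read_camera('top')[:,:,::-1]
b=cv2.resize(S[135:205,220:300],None,fx=5,fy=5,interpolation=cv2.INTER_CUBIC)
a=cv2.resize(T[150:220,240:320],None,fx=5,fy=5,interpolation=cv2.INTER_CUBIC)
cv2.imwrite('pics/z1.png',np.hstack([a,b]))
s=arm.read_state();p=s['eef_pos'];print(p); print('side tcp',(proj('side',p)-[220,135])*5)
E
```

```text
[540.54428695  -0.72998218 242.10763029]
side tcp [[171.84792488 124.79522894]]
```

View pics/z1.png

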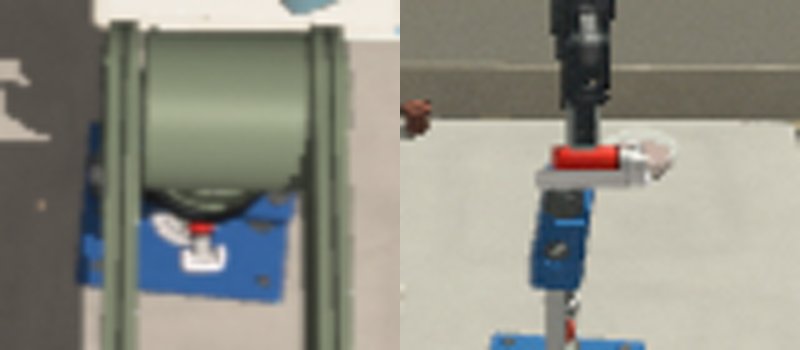

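The side view shows the near finger at zoom column 583 and the red sleeve from 553 to 620, so the finger sits over the sleeve's middle. I'll go down and close.

Emit:
arm_command(
  series=[
    [0,0,15,0,0,0],
    [0,0,15,0,0,0],
    [0,0,8,0,0,0],
    [0,0,0,0,0,0],
  ],
)

```text
clock: 3.32
eef_pos: [539.7, -0.5, 202.4]
tool_rot: [-3.139, -0.127, 0.003]
ft_force: [-0.1, 0.2, -0.7]
finger_gap: 45.1
finger_force: 0.0
```

Emit:
arm_command(
  series=[
    [0,0,0,0,0,0],
    [0,0,0,0,0,0],
    [0,0,0,0,0,0],
    [0,0,0,0,0,0],
    [0,0,0,0,0,0],
  ],
  hand=10,
  force=20,
)

```text
clock: 3.95
eef_pos: [540.6, -1.0, 203.7]
tool_rot: [3.138, 0.127, 0.002]
ft_force: [2.5, -3.8, 2.0]
finger_gap: 15.5
finger_force: 21.9
```

Emit:
arm_command(
  series=[
    [1.2,0,-4,0,0.1,0],
    [1.2,0,-4,0,0.1,0],
    [1.2,0,-4,0,0.1,0],
    [1.2,0,-4,0,0.1,0],
    [0,0,0,0,0,0],
  ],
)

```text
clock: 4.58
eef_pos: [542.7, -0.8, 221.2]
tool_rot: [-3.06, -0.123, -0.628]
ft_force: [1.9, -3.5, 1.7]
finger_gap: 15.3
finger_force: 21.8
```

Emit:
arm_command(
  series=[
    [1.2,0,-4,0,0.1,0],
    [1.2,0,-4,0,0.1,0],
    [1.2,0,-4,0,0.1,0],
    [1.2,0,-4,0,0.1,0],
    [0,0,0,0,0,0],
  ],
)

```text
clock: 5.2
eef_pos: [539.8, 1.0, 235.4]
tool_rot: [-2.875, -0.118, -1.164]
ft_force: [-3.9, -15.3, 1.2]
finger_gap: 15.0
finger_force: 22.5
```

Emit:
arm_command(
  series=[
    [1.2,0,-4,0,0.1,0],
    [1.2,0,-4,0,0.1,0],
    [1.2,0,-4,0,0.1,0],
    [1.2,0,-4,0,0.1,0],
    [0,0,0,0,0,0],
  ],
)

```text
clock: 5.82
eef_pos: [538.2, 11.4, 240.5]
tool_rot: [-2.75, -0.121, -1.328]
ft_force: [-3.1, -35.6, 11.2]
finger_gap: 15.2
finger_force: 45.0
```

```bash
python3 - <<'E'
from h import *
s=arm.read_state();print(s['joints'].round(3),s['eef_pos'],s['ft_force'],s['tool_rot']);print(cv2.Rodrigues(s['tool_rot'])[0].round(3))
S=arm.read_camera('side')[:,:,::-1]; T=arm.read_camera('top')[:,:,::-1]
b=cv2.resize(S[135:205,220:300],None,fx=5,fy=5,interpolation=cv2.INTER_CUBIC)
a=cv2.resize(T[150:220,240:320],None,fx=5,fy=5,interpolation=cv2.INTER_CUBIC)
cv2.imwrite('pics/z2.png',np.hstack([a,b]))
E
```

```text
[-0.121 -0.008  2.301  1.745  0.208 -0.29 ] [538.21442437  11.38724607 240.51542776] [ -3.10426283 -35.57650683  11.19242906] [-2.75031635 -0.1209775  -1.32833906]
[[ 0.62   0.108  0.777]
 [ 0.034 -0.993  0.111]
 [ 0.784 -0.042 -0.619]]
```

View pics/z2.png

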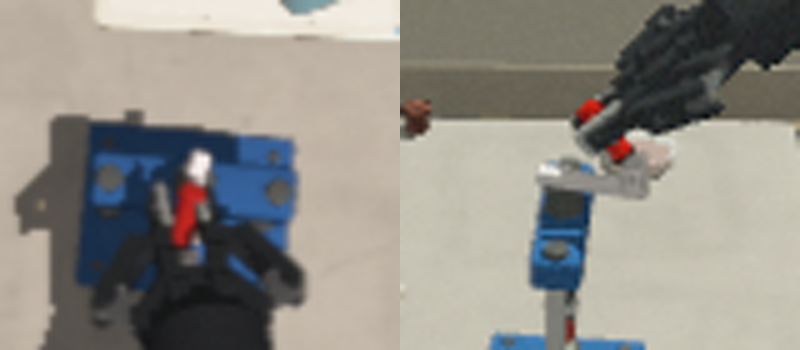

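Side view: the grip stands at about 50° and the pin at zoom (635,180) has hardly moved. The wrist hit its joint 5 limit and twisted sideways. I'll release, back off, point the tool down again, and push the grip up the rest of the way from the inner side.

Emit:
arm_command(
  series=[
    [0,0,0,0,0,0],
    [0,0,0,0,0,0],
    [0,0,0,0,0,0],
  ],
  hand=45,
)

```text
clock: 6.3
eef_pos: [535.0, 24.2, 237.3]
tool_rot: [-2.73, -0.159, -1.312]
ft_force: [0.4, 0.4, 0.3]
finger_gap: 45.1
finger_force: 0.0
```

Emit:
arm_command(
  series=[
    [0,0,-15,0,0,0],
    [0,0,-25,0,0,0],
    [0,0,-25,0,0,0],
    [0,0,-25,0,0,0],
    [0,0,0,0,0,0],
  ],
)

```text
clock: 6.92
eef_pos: [465.4, 11.2, 294.5]
tool_rot: [-2.729, -0.16, -1.316]
ft_force: [0.7, 0.1, 0.0]
finger_gap: 44.9
finger_force: 0.0
```

```bash
python3 - <<'E'
from h import *
s=arm.read_state();print(s['joints'].round(3),s['eef_pos'],s['ft_force'],s['tool_rot'])
R=cv2.Rodrigues(s['tool_rot'])[0];print(R.round(3))
S=arm.read_camera('side')[:,:,::-1]; T=arm.read_camera('top')[:,:,::-1]
b=cv2.resize(S[135:205,220:300],None,fx=5,fy=5,interpolation=cv2.INTER_CUBIC)
a=cv2.resize(T[150:220,240:320],None,fx=5,fy=5,interpolation=cv2.INTER_CUBIC)
cv2.imwrite('pics/z3.png',np.hstack([a,b]))
Rt=np.array([[1,0,0],[0,-1,0],[0,0,-1.]])
print('turn to down',cv2.Rodrigues(R.T@Rt)[0].ravel())
E
```

```text
[-0.205 -0.22   2.303  1.018  0.356  0.4  ] [465.35809337  11.23653814 294.47290854] [0.67405033 0.08100183 0.02886534] [-2.72913764 -0.15991608 -1.31623764]
[[ 0.619  0.141  0.772]
 [ 0.048 -0.989  0.142]
 [ 0.784 -0.051 -0.619]]
turn to down [-0.11116075 -0.89701619  0.10898284]
```

View pics/z3.png

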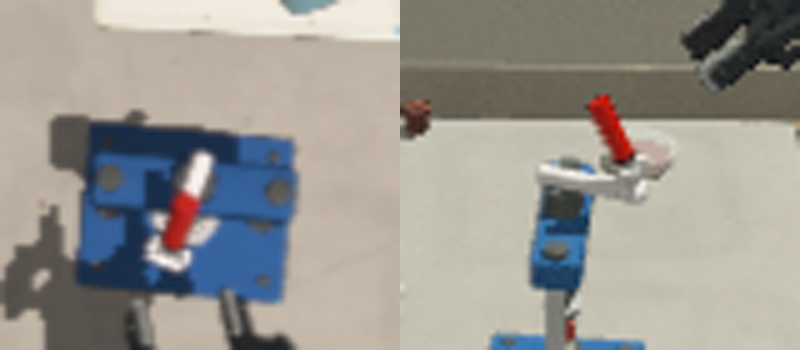

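The grip is now at about 1.1 rad: side view tip (600,100), base (632,160). The side pull turned the crank clockwise by roughly 20 mm at the pin. From here I'll push strictly along the arm's line.

```bash
python3 - <<'E'
from h import *
a=back('top',280.3,201.2,217);b=back('top',273.2,201.2,217);print(a,b,np.hypot(*(a-b)[:2]))
for p in [(200,165),(183,200),(175,243)]: print(p,back('top',240+p[0]/5-.4,150+p[1]/5-.4,202 if p[0]==200 else 240))
d=b[:2]-[551,.7];print('arm angle',d/np.hypot(*d),np.hypot(*d))
c,s=np.cos(-.35),np.sin(-.35)
R=cv2.Rodrigues(arm.read_state()['tool_rot'])[0]
Rt=np.array([[c,s,0],[s,-c,0],[0,0,-1.]])
print(cv2.Rodrigues(R.T@Rt)[0].ravel()); print('up',R.T@[0,0,1])
E
```

```text
[500.47442116  -4.06382018 217.        ] [500.54964561  18.32193019 217.        ] 22.385876760433337
(200, 165) [561.49989625  -2.88771225 202.        ]
(183, 200) [534.75677031   9.35618161 240.        ]
(175, 243) [507.89993747  14.50248258 240.        ]
arm angle [-0.94406643  0.32975532] 53.43941131755905
[-0.26824785 -0.86827834  0.43393406]
up [ 0.78222606 -0.05215606 -0.62080765]
```

Emit:
arm_command(
  series=[
    [24,-1.5,-18.5,0,0,0],
    [24,-1.5,-18.5,0,0,0],
    [0,0,0,-0.0447,-0.1447,0.0723],
    [0,0,0,-0.0447,-0.1447,0.0723],
    [0,0,0,-0.0447,-0.1447,0.0723],
    [0,0,0,-0.0447,-0.1447,0.0723],
    [0,0,0,-0.0447,-0.1447,0.0723],
    [0,0,0,-0.0447,-0.1447,0.0723],
  ],
  hand=0,
)

```text
clock: 8.02
eef_pos: [467.3, 18.7, 351.8]
tool_rot: [-3.082, 0.44, -0.126]
ft_force: [0.6, 0.0, -0.2]
finger_gap: 0.1
finger_force: 0.0
```

Emit:
arm_command(
  series=[
    [32,-6.6,0,0,0,0],
    [32,-6.6,0,0,0,0],
    [32,-6.6,0,0,0,0],
    [0,0,0,0,0,0],
  ],
)

```text
clock: 8.52
eef_pos: [566.2, 10.2, 358.5]
tool_rot: [-3.081, 0.438, -0.13]
ft_force: [-1.0, 0.8, 0.2]
finger_gap: -0.0
finger_force: 0.0
```

Emit:
arm_command(
  series=[
    [-2.2,13.9,0,0,-0.08,0.055],
    [0,0,40,0,0,0],
    [0,0,40,0,0,0],
    [0,0,20,0,0,0],
    [0,0,0,0,0,0],
  ],
)

```text
clock: 9.15
eef_pos: [557.9, 1.0, 258.3]
tool_rot: [-3.059, 0.52, -0.003]
ft_force: [0.1, -0.0, 0.1]
finger_gap: 0.1
finger_force: 0.0
```

Emit:
arm_command(
  series=[
    [0,2.7,13,0,0,0],
    [0,0,0,0,0,0],
    [-5,0,0,0,0,0],
    [-5,0,0,0,0,0],
    [-5,0,0,0,0,0],
    [-4,0,0,0,0,0],
  ],
)

```text
clock: 9.9
eef_pos: [541.3, 4.4, 248.3]
tool_rot: [-3.058, 0.522, -0.016]
ft_force: [1.1, -0.6, 1.4]
finger_gap: 0.4
finger_force: 0.9
```

Emit:
arm_command(
  series=[
    [-4,0,0,0,0,0],
    [-4,0,0,0,0,0],
  ],
)

```text
clock: 10.15
eef_pos: [533.1, 7.1, 247.7]
tool_rot: [-3.058, 0.522, -0.012]
ft_force: [1.4, -0.6, 1.0]
finger_gap: -0.0
finger_force: 0.7
```

Contact force is about 1.5 N along the arm line, as expected. I'll keep pushing.

Emit:
arm_command(
  series=[
    [-3,0,0,0,0,0],
    [-3,0,0,0,0,0],
    [0,0,0,0,0,0],
  ],
)

```text
clock: 10.52
eef_pos: [527.1, 9.2, 247.4]
tool_rot: [-3.059, 0.522, -0.01]
ft_force: [0.0, 0.3, -0.1]
finger_gap: 0.0
finger_force: 0.1
```

```bash
python3 - <<'E'
from h import *
S=arm.read_camera('side')[:,:,::-1]; T=arm.read_camera('top')[:,:,::-1]
b=cv2.resize(S[135:205,220:300],None,fx=5,fy=5,interpolation=cv2.INTER_CUBIC)
a=cv2.resize(T[150:220,240:320],None,fx=5,fy=5,interpolation=cv2.INTER_CUBIC)
cv2.imwrite('pics/z4.png',np.hstack([a,b]))
E
```

```text
(no output)
```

View pics/z4.png

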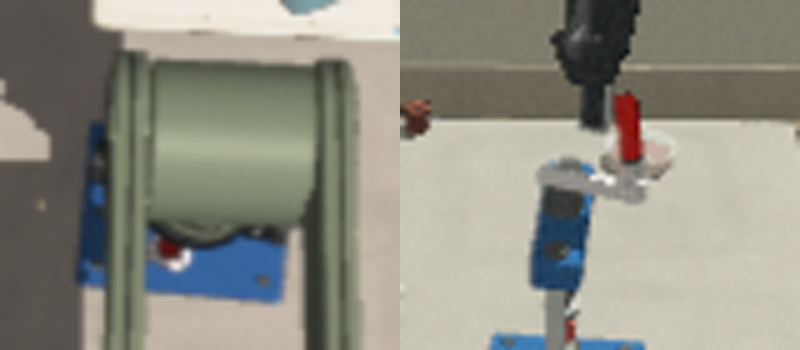

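The grip is now almost upright, with the tip at (625,95) and the base at (635,160), and the pin is unmoved. I'll push gently on until it meets the stop.

Emit:
arm_command(
  series=[
    [-2,0,0,0,0,0],
    [-2,0,0,0,0,0],
    [0,0,0,0,0,0],
  ],
)

```text
clock: 11.0
eef_pos: [523.6, 10.4, 247.6]
tool_rot: [-3.058, 0.522, -0.012]
ft_force: [-0.3, -0.3, 0.6]
finger_gap: -0.1
finger_force: 0.3
```

Emit:
arm_command(
  series=[
    [-1.5,0,0,0,0,0],
    [0,0,0,0,0,0],
  ],
)

```text
clock: 11.25
eef_pos: [522.3, 10.9, 247.6]
tool_rot: [-3.059, 0.522, -0.012]
ft_force: [0.4, -0.0, 1.0]
finger_gap: -0.1
finger_force: 0.3
```

Emit:
arm_command(
  series=[
    [-1.5,0,0,0,0,0],
    [0,0,0,0,0,0],
  ],
)

```text
clock: 11.5
eef_pos: [520.8, 11.4, 247.6]
tool_rot: [-3.059, 0.522, -0.011]
ft_force: [0.8, 0.1, 0.3]
finger_gap: 0.4
finger_force: 0.3
```

Emit:
arm_command(
  series=[
    [-1.5,0,0,0,0,0],
    [0,0,0,0,0,0],
  ],
)

```text
clock: 11.75
eef_pos: [519.6, 11.8, 247.6]
tool_rot: [-3.059, 0.522, -0.012]
ft_force: [0.6, -0.6, 0.4]
finger_gap: -0.2
finger_force: 0.6
```

Emit:
arm_command(
  series=[
    [-1.5,0,0,0,0,0],
    [-1.5,0,0,0,0,0],
    [0,0,0,0,0,0],
  ],
)

```text
clock: 12.12
eef_pos: [518.9, 12.1, 247.9]
tool_rot: [-3.059, 0.522, -0.021]
ft_force: [7.6, -3.3, -2.5]
finger_gap: 0.1
finger_force: 3.8
```

Emit:
arm_command(
  series=[
    [-1.5,0,0,0,0,0],
    [0,0,0,0,0,0],
  ],
)

```text
clock: 12.38
eef_pos: [518.7, 12.2, 247.9]
tool_rot: [-3.06, 0.522, -0.025]
ft_force: [10.8, -4.1, -4.6]
finger_gap: 0.2
finger_force: 5.3
```

The stop is reached, and the grip's pin comes out at about (501,18). Now I'll take the grip from above.

Emit:
arm_command(
  series=[
    [12,0,0,0,0,0],
    [0,0,-30,0,0,0],
    [0,0,-30,0,0,0],
    [-15,0,0,0,0,0],
    [-16,0,0,0,0,0],
    [0,0,0,0,0,0],
  ],
  hand=50,
)

```text
clock: 13.12
eef_pos: [494.5, 17.9, 306.6]
tool_rot: [-3.059, 0.521, -0.008]
ft_force: [1.4, -0.3, -0.6]
finger_gap: 50.0
finger_force: 0.0
```

Emit:
arm_command(
  series=[
    [6,-2.6,0,0,0,0],
    [0,0,0,0,0,0],
    [0,0,30,0,0,0],
    [0,0,20,0,0,0],
    [0,0,16,0,0,0],
    [0,0,0,0,0,0],
  ],
)

```text
clock: 13.88
eef_pos: [503.5, 20.2, 240.3]
tool_rot: [-3.059, 0.522, -0.007]
ft_force: [-0.3, 0.1, 0.4]
finger_gap: 49.9
finger_force: 0.0
```

Emit:
arm_command(
  series=[
    [0,0,0,0,0,0],
    [0,0,0,0,0,0],
    [0,0,0,0,0,0],
    [0,0,0,0,0,0],
  ],
  hand=8,
  force=35,
)

```text
clock: 14.38
eef_pos: [504.0, 18.8, 242.7]
tool_rot: [-3.062, 0.522, -0.014]
ft_force: [-1.3, -5.0, 4.1]
finger_gap: 15.0
finger_force: 34.2
```

```bash
python3 -c "
import numpy as np
f=np.arange(0,5.3,.12);p=np.c_[-50*np.cos(f),-50*np.sin(f)];d=np.diff(p,axis=0)
for k in range(0,43,8):print(round(f[k],2),[[round(a,1),round(b,1),0,0,0,0] for a,b in d[k:k+8].tolist()])
"
```

```text
0.0 [[0.4, -6.0, 0, 0, 0, 0], [1.1, -5.9, 0, 0, 0, 0], [1.8, -5.7, 0, 0, 0, 0], [2.4, -5.5, 0, 0, 0, 0], [3.1, -5.1, 0, 0, 0, 0], [3.7, -4.7, 0, 0, 0, 0], [4.2, -4.3, 0, 0, 0, 0], [4.7, -3.7, 0, 0, 0, 0]]
0.96 [[5.1, -3.1, 0, 0, 0, 0], [5.4, -2.5, 0, 0, 0, 0], [5.7, -1.8, 0, 0, 0, 0], [5.9, -1.1, 0, 0, 0, 0], [6.0, -0.4, 0, 0, 0, 0], [6.0, 0.3, 0, 0, 0, 0], [5.9, 1.0, 0, 0, 0, 0], [5.7, 1.7, 0, 0, 0, 0]]
1.92 [[5.5, 2.4, 0, 0, 0, 0], [5.2, 3.0, 0, 0, 0, 0], [4.8, 3.6, 0, 0, 0, 0], [4.3, 4.2, 0, 0, 0, 0], [3.8, 4.7, 0, 0, 0, 0], [3.2, 5.1, 0, 0, 0, 0], [2.6, 5.4, 0, 0, 0, 0], [1.9, 5.7, 0, 0, 0, 0]]
2.88 [[1.2, 5.9, 0, 0, 0, 0], [0.5, 6.0, 0, 0, 0, 0], [-0.2, 6.0, 0, 0, 0, 0], [-0.9, 5.9, 0, 0, 0, 0], [-1.6, 5.8, 0, 0, 0, 0], [-2.3, 5.5, 0, 0, 0, 0], [-3.0, 5.2, 0, 0, 0, 0], [-3.6, 4.8, 0, 0, 0, 0]]
3.84 [[-4.1, 4.4, 0, 0, 0, 0], [-4.6, 3.8, 0, 0, 0, 0], [-5.0, 3.2, 0, 0, 0, 0], [-5.4, 2.6, 0, 0, 0, 0], [-5.7, 2.0, 0, 0, 0, 0], [-5.9, 1.3, 0, 0, 0, 0], [-6.0, 0.6, 0, 0, 0, 0], [-6.0, -0.2, 0, 0, 0, 0]]
4.8 [[-5.9, -0.9, 0, 0, 0, 0], [-5.8, -1.6, 0, 0, 0, 0], [-5.6, -2.3, 0, 0, 0, 0], [-5.2, -2.9, 0, 0, 0, 0]]
```

Emit:
arm_command(
  series=[
    [0.4,-6.0,0,0,0,0],
    [1.1,-5.9,0,0,0,0],
    [1.8,-5.7,0,0,0,0],
    [2.4,-5.5,0,0,0,0],
  ],
)

```text
clock: 14.88
eef_pos: [517.1, 37.1, 242.7]
tool_rot: [-3.066, 0.522, -0.014]
ft_force: [0.4, -10.4, -0.1]
finger_gap: 15.3
finger_force: 34.4
```

Emit:
arm_command(
  series=[
    [4.3,-4.3,0,0,0,0],
    [3.7,-4.7,0,0,0,0],
    [4.2,-4.3,0,0,0,0],
    [4.7,-3.7,0,0,0,0],
  ],
)

```text
clock: 15.38
eef_pos: [536.8, 47.4, 242.7]
tool_rot: [-3.067, 0.522, -0.006]
ft_force: [-4.0, -11.6, -0.3]
finger_gap: 15.1
finger_force: 34.6
```

```bash
cat > f.py <<'E'
import sys; from h import *
ph=float(sys.argv[1]); s=arm.read_state(); R=cv2.Rodrigues(s['tool_rot'])[0]; f=R.T@s['ft_force']
t=np.array([np.sin(ph),-np.cos(ph)]); r=np.array([-np.cos(ph),-np.sin(ph)])
print('resist',-(f[:2]@t).round(2),'outward',(f[:2]@r).round(2),'z',f[2].round(2), s['eef_pos'].round(1))
E
python3 f.py .96
```

```text
resist 6.95 outward -10.13 z -0.06 [536.8  47.4 242.7]
```

Emit:
arm_command(
  series=[
    [5.7,-1.7,0,0,0,0],
    [5.9,-1.1,0,0,0,0],
    [5.7,-1.8,0,0,0,0],
    [5.9,-1.1,0,0,0,0],
  ],
)

```text
clock: 15.88
eef_pos: [559.1, 47.7, 242.7]
tool_rot: [-3.061, 0.522, 0.001]
ft_force: [-8.2, -2.7, 0.7]
finger_gap: 15.3
finger_force: 34.0
```

```bash
python3 f.py 1.44
```

```text
resist 7.5 outward -4.27 z -0.89 [559.1  47.7 242.7]
```

Emit:
arm_command(
  series=[
    [6.0,0.2,0,0,0,0],
    [6.0,0.7,0,0,0,0],
    [5.9,1.0,0,0,0,0],
    [5.7,1.7,0,0,0,0],
  ],
)

```text
clock: 16.38
eef_pos: [579.8, 38.5, 242.7]
tool_rot: [-3.057, 0.522, 0.003]
ft_force: [-9.6, 3.1, 1.5]
finger_gap: 15.2
finger_force: 34.0
```

```bash
python3 f.py 1.92
```

```text
resist 9.4 outward -3.6 z -1.44 [579.8  38.5 242.7]
```

Emit:
arm_command(
  series=[
    [5.5,2.6,0,0,0,0],
    [5.2,3.2,0,0,0,0],
  ],
)

```text
clock: 16.62
eef_pos: [588.2, 30.5, 242.7]
tool_rot: [-3.055, 0.521, 0.003]
ft_force: [-8.7, 6.2, 2.5]
finger_gap: 14.9
finger_force: 33.9
```

```bash
python3 f.py 2.13; python3 f.py 2.05
```

```text
resist 10.32 outward -2.82 z -2.33 [588.2  30.5 242.7]
resist 10.51 outward -1.99 z -2.33 [588.2  30.5 242.7]
```

Emit:
arm_command(
  series=[
    [4.8,3.8,0,0,0,0],
    [2.2,2.1,0,0,0,0],
  ],
)

```text
clock: 16.88
eef_pos: [593.1, 23.3, 242.7]
tool_rot: [-3.053, 0.521, 0.002]
ft_force: [-7.8, 7.6, 2.4]
finger_gap: 15.0
finger_force: 34.1
```

```bash
python3 f.py 2.28
```

```text
resist 10.57 outward -2.86 z -2.13 [593.1  23.3 242.7]
```

Emit:
arm_command(
  series=[
    [0,0,0,0,0,0],
    [0,0,0,0,0,0],
  ],
)

```text
clock: 17.12
eef_pos: [593.3, 23.1, 242.7]
tool_rot: [-3.054, 0.521, 0.001]
ft_force: [-7.0, 6.7, 1.7]
finger_gap: 15.3
finger_force: 34.1
```

```bash
python3 f.py 2.28; python3 - <<'E'
from h import *
T=arm.read_camera('side')[:,:,::-1]
cv2.imwrite('pics/z5.png',cv2.resize(T[140:230,220:310],None,fx=6,fy=6,interpolation=cv2.INTER_CUBIC))
E
```

```text
resist 9.37 outward -2.71 z -1.44 [593.3  23.1 242.7]
```

View pics/z5.png

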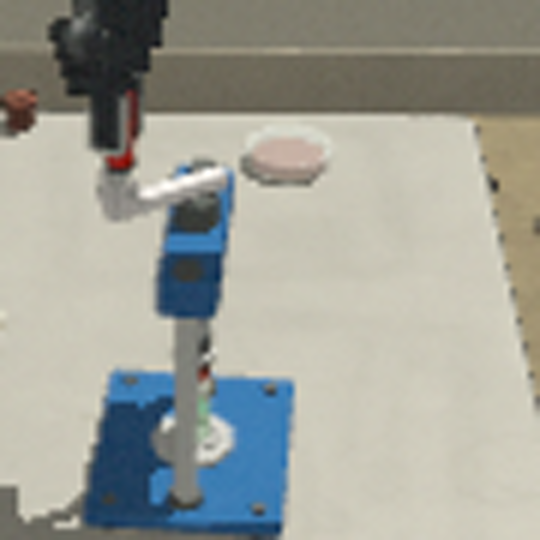

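The crank is now about 4.5–5 N heavier at rest than when free, which means roughly 28 N of squeeze. The view shows the grip upright at (122,150) and the pad on the vial at (205,360). I'll release.

Emit:
arm_command(
  series=[
    [0,0,0,0,0,0],
    [0,0,0,0,0,0],
    [0,0,0,0,0,0],
    [0,0,-20,0,0,0],
    [0,0,-40,0,0,0],
    [0,0,-40,0,0,0],
    [0,0,0,0,0,0],
  ],
  hand=45,
)

```text
clock: 18.05
eef_pos: [596.4, 16.3, 346.7]
tool_rot: [-3.057, 0.522, -0.024]
ft_force: [-0.0, -0.3, -0.5]
finger_gap: 45.1
finger_force: 0.0
```

Emit:
arm_command(
  series=[
    [-50,0,0,0,0,0],
    [-50,0,0,0,0,0],
    [-50,0,0,0,0,0],
    [0,0,0,0,0,0],
    [0,0,0,0,0,0],
  ],
)

```text
clock: 18.68
eef_pos: [453.8, 66.1, 342.4]
tool_rot: [-3.059, 0.522, -0.012]
ft_force: [0.0, 0.2, 0.4]
finger_gap: 44.7
finger_force: 0.0
```

```bash
python3 - <<'E'
from h import *
S=arm.read_camera('side')[:,:,::-1]; T=arm.read_camera('top')[:,:,::-1]
b=cv2.resize(S[140:220,220:300],None,fx=5,fy=5,interpolation=cv2.INTER_CUBIC)
a=cv2.resize(T[140:220,240:320],None,fx=5,fy=5,interpolation=cv2.INTER_CUBIC)
cv2.imwrite('pics/z6.png',np.hstack([a,b]))
E
```

```text
(no output)
```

View pics/z6.png

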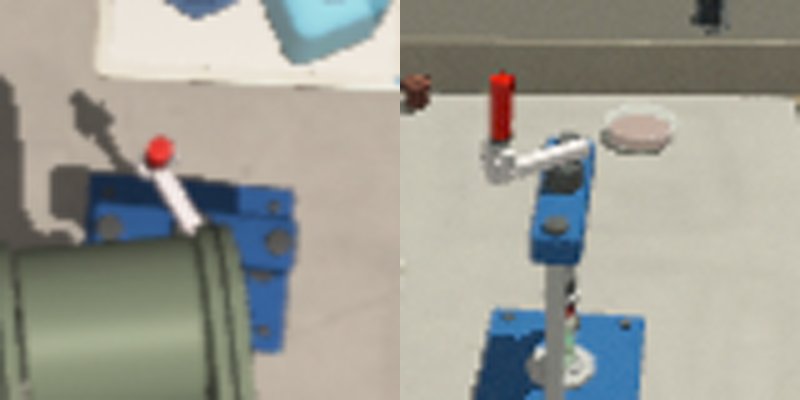

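The grip stands upright at (160,150) in the top view and (502,105) in the side view. The vial is seated and the hand is clear.

```bash
python3 -c "
from workcell import arm
print(arm.hand_in())"
```

```text
the job is handed in; nothing more can be done
None
```

I handed the job in with the grip fully up and the vial held at an estimated 28 N, but I don't know the verdict: while I was raising the grip, a sideways pull turned the crank by about 22 mm at the pin, close to the 25 mm limit.

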